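Double up the packing cups and bring the jar over them with tongs

TASK

Nest the loose fibre cup fully into its twin that stands in the steel ring, and let go of it. Then grip the tongs, close them on the small glass jar, and lift it without the gripper ever touching the jar; do not tip it over, and leave the other things on the bench where they are. Finish while still holding: the jar upright in the tongs, over the middle of the nested cups' mouth and a few centimetres clear above it, held still and not let go.

Things in the scene. Friction and masses are not known exactly. Their poses are not given: they have to be found in the camera images.
- tongs_grip (a point): Steel tongs, 100 g, 220 mm long, lying on edge, jaws open; they close in the horizontal plane. Point midway between the arms where to grip (also the balance point), half-way up (12 mm above the bench); x axis: centre line, towards the tips; z up. Arms are strips 4 mm thick, 24 mm tall, hinged 100 mm behind this point; here 65 mm over their outsides open, 45 mm (arms parallel) closed on the small jar.
- tongs_tip (a point): Middle between the open tongs' tips, 100 mm ahead of tongs_grip, equally high: the item's centre goes here. Each tip has two upright rubber ribs 18 mm apart along the tongs that cradle the jar; the arms end 12 mm ahead. Clear gap between ribs 67 mm when open, 2 mm less for each 1 mm the arms are pressed together at tongs_grip. Outside the open tips measure about 87 mm.
- tongs_arm (a joint): Hinge angle of the tongs: 0 fully open, about 0.20 rad closed on the small jar, 0.24 at the stop. A spring holds them open: pressing the arms together at tongs_grip takes about 5 N at first and 9 N when closed on the jar.
- jar_center (a point): Small amber glass jar with a black cap, standing on the bench: 32 mm diameter, 48 mm tall, about 45 g; the glass part is 36 mm tall. This point is its centre, half-way up (24 mm above its underside). z is its upright axis.
- cup_seat_center (a point): Fibre cup standing in the steel ring (on the bench itself), 64 mm tall: upper 22 mm a straight collar, 62 mm across, mouth 57 mm inside; below, the body tapers from 54 to 38 mm. Point: its centre, 32 mm above the foot; z is its upright axis. Fully nested, the other cup's collar rests on this rim, 22 mm higher (upper rim 86 mm above the bench).
- cup_loose_center (a point): The loose, alike fibre cup, standing upright and empty on the bench away from the ring, about 50 g, same sizes. This point is its centre, 32 mm above its foot. It can be gripped across the collar (62 mm wide) from above.
- holder: Fixed dark steel ring lying on the bench, 80 mm outside, 45 mm hole, 10 mm tall, with one cup standing in it. Origin at its centre on the bench.
- tall_jar: Bystander: bigger jar of the same glass, 48 mm diameter, 75 mm tall, origin at its foot.
- tape: Bystander: roll of clear tape lying flat, 100 mm diameter, 48 mm tall, origin at its foot.
- labels: Bystander: white label roll standing on end, 64 mm diameter, 45 mm tall, origin at its foot.
- cutter: Bystander: flat black box cutter, 30 x 130 x 14 mm (long side and blade along its y axis), origin at its underside.
- carton: Bystander: small closed carton, 100 x 130 x 60 mm, origin at its underside.
- dish: Bystander: low fibre dish, 100 mm diameter, 35 mm tall, origin at its foot.
Things that resemble listed ones, but are neither listed nor needed, are in the scene too. Leave any red or turquoise look-alike of the part that bears cup_loose_center alone.

How it is judged:
By the outcome, as a careful person would: the job done as asked, in the order asked, and still so for the second after the job is handed in, while the arm keeps its last pose, push and grip.
It also fails if it takes over 66 s, if anything falls off the work surface, if the arm or the gripper's body presses on something with over 40 N, if the wrist force passes 120 N, or if a joint passes its speed limit or range.

ROBOT

A 6-joint arm with a two-finger parallel gripper is mounted at the origin on the work surface. World frame = base frame: x ahead of the robot, y to its left, z up, the work surface at z = 0. Lengths are in mm, angles in rad, forces in N, time in s.
With the tool pointing down it reaches from about 350 to 975 mm from the base axis. Payload 7.1 kg.
Tool frame: the origin (TCP) lies midway between the tips of the shut fingers; the grasp point (between the pads) lies 19 mm behind it (ctrl.tcp_to_grasp is the distance from the TCP to the grasp point, in mm); z points along the fingers, y is the line along which they close (so a half turn about z gives the same grasp; the last joint's range is limited). The gripper opens to 88 mm and grips with 3 to 60 N. Pads are 20 mm wide; open, the fingers measure 115 mm over their backs; the gripper's body (75 mm by 178 mm) begins 61 mm behind the grasp point.
Start: joints at [1.161, 0.423, 1.63, -0, 1.089, -0.019], TCP at [238.048, 577.874, 222.675] pointing down, gripper open.
Joint ranges: [-3, 3], [-0.9, 2.11], [0.09, 2.58], [-1.31, 4.45], [0.11, 2.69], [-2.54, 2.54]. Speed limits (rad/s): [2.39, 2.39, 3.01, 3.14, 3.14, 3.14].

INTERFACE

Orientations are given as a rotation vector (axis times angle).
In Python, from workcell import get_obs, cams, ticket, boxes_of, ctrl gives the robot as it stands.
- The arm moves only by the shell command python3 -m creep 'ROWS' [OPENING]. ROWS is JSON, one flat list of numbers, 4 for each row, row after row: the shift along the world's x, y, z in m, then the turn about the world's z in rad. In form: [tx, ty, tz, spin, tx, ty, tz, spin, ...]. A call has 1 to 10 rows; each row is the pose to reach, as a shift and turn from the pose commanded when the call began; what a row does not reach only later rows make up. A row lasts 1/12 s, in which the tool goes at most 41.7 mm and 7.16 degrees, less where a joint would pass 70% of its speed; a pose out of reach is approached as far as the arm can. A call with a gripper value outside its range is refused whole. OPENING is the opening, from 0 (shut) to 1 (fully open), set as the call begins (- or left out, the last holds). The fingers move at their own pace and stop on an object; the grip force is fixed at half the most. Time passes only in rows, so rows that repeat a pose let the fingers close. It gives the time, the measured TCP pose, the force, the opening and the grip force at its end, in the units of the state.
- get_obs(): the state, without advancing time (a new reading comes with each control period).
- cams.get_image(name): name is "side" or "top"; returns (picture, depth): 480x640x3 uint8, red, green, blue; 480x640 float32, mm along the optical axis (not along the pixel's ray), 0 where there is no reading.
- cams.get_calibration(name): a dict with "mtx" (3x3 intrinsics, pixels), "R" (3x3) and "t" (3): a world point X has camera coordinates R X + t. Camera axes: x right, y down, z forward; pixel columns grow to the right and rows downward; lengths in mm; the calibration is good to about 2 mm. A picture is of the moment at which its call begins. get_calibration takes no time and is no camera call.
- ticket.close_job(): hands the job in; it is judged then, once.
Trained networks look in the newest picture that a camera, given by its name, has taken for a name from the list of things; names that differ only in an ending like _2 or _b are one class to them, and where a whole thing is asked for, a point or a joint stands for the part that bears it (a point fixed in the world has none). Each returns a list of dicts, best first, with "score" (0 to 1); they miss things now and then, are a little off and sometimes report something else, mostly with a low value. They report only what shows in the picture. A call takes as long as a camera call. They do not tell look-alikes from the thing itself.
- boxes_of(camera, target): "centre" ([column, row] in pixels, amid what is visible of it).
The state is a dict: "t": time; "qpos": joint angles; "qvel": joint speeds; "joint_torque": joint torques, N m; "ee_pos": TCP position; "orientation": TCP orientation; "ft_force": force on the tool from outside, world axes, zero at the start; "moment": the same for the moment, N m; "width": finger opening in mm; "grasp_force": force on a finger pad.
Only numpy, scipy, OpenCV 4.12 (cv2) and the standard library are available. Lean on these libraries where they do the work, as an engineer would, in place of code of your own. Each camera call takes 0.05 s, during which the arm holds its last target. There are 200 camera calls.

## Working session

There is one attempt and no reset: what is moved stays moved. The work goes in short steps, Python scripts to look and compute and a shell command to move; the robot and the scene stay as the last step left them, time stands still between calls to the robot, and variables do not carry over. Pictures are saved under pics/ and viewed, at most 10 in all, crops included, and the job is handed in when it is done.

```bash
mkdir -p pics; ls
cat > h.py <<'E'
import numpy as np, cv2
from workcell import get_obs, cams, ticket, boxes_of, ctrl
def shot(n,f=None):
    im,d=cams.get_image(n)
    if f: cv2.imwrite('pics/'+f,im[:,:,::-1])
    return im,d
def cloud(n,d):
    c=cams.get_calibration(n);K,R,t=[np.array(c[k]) for k in('mtx','R','t')]
    v,u=np.mgrid[:480,:640]
    P=np.stack([(u-K[0,2])/K[0,0]*d,(v-K[1,2])/K[1,1]*d,d],-1)
    W=(P-t.reshape(3))@R
    W[d==0]=np.nan
    return W
def ray(n,u,v,z):
    c=cams.get_calibration(n);K,R,t=[np.array(c[k]) for k in('mtx','R','t')]
    o=-R.T@t.reshape(3);r=R.T@np.linalg.inv(K)@[u,v,1]
    return o+r*(z-o[2])/r[2]
E
python3 - <<'E'
from h import *
np.set_printoptions(precision=1,suppress=True)
W={}
for n in('top','side'):
    im,d=shot(n,n+'0.png');W[n]=cloud(n,d);np.savez('/tmp/'+n,im=im,d=d)
    for k in ['tongs_grip','tongs_tip','jar_center','cup_seat_center','cup_loose_center','holder','tall_jar','tape','labels','cutter','carton','dish']:
        for b in boxes_of(n,k)[:4]:
            u,v=b['centre'];print(n,k,np.array([u,v]),round(b['score'],2),W[n][int(v),int(u)])
E
```

```text
pics
top tongs_grip [426.4 240.8] 0.68 [ 594.5 -299.1   -2.7]
top tongs_tip [430.3 240.8] 0.8 [ 594.2 -309.2   -1.4]
top jar_center [325.8 285.5] 0.7 [472.  -34.1  45.6]
top cup_seat_center [219.5 301.8] 0.77 [435.8 229.5  18.6]
top cup_seat_center [206.  227.8] 0.24 [629.4 272.4   1.3]
top cup_loose_center [152.6 201.3] 0.94 [697.3 413.8   9.4]
top cup_loose_center [174.8 313.7] 0.88 [407.2 343.1   6.8]
top cup_loose_center [187.6 179.2] 0.82 [758.3 326.2   5.9]
top cup_loose_center [205.4 227.5] 0.7 [628.3 274.1   5.6]
top holder [235.5 311. ] 0.6 [411.6 190.5   8.8]
top holder [472.8 324.5] 0.51 [ 376.2 -390.3   43.3]
top tall_jar [306.1 183.7] 0.56 [723.6  12.1  75.9]
top labels [472.5 327. ] 0.76 [ 369.  -389.5   44.4]
top cutter [326.3 318.8] 0.91 [393.4 -37.   11.9]
top carton [425.6 236.8] 0.6 [ 598.6 -289.9   27.2]
top carton [139.4 254.4] 0.55 [547.7 421.4  60.2]
top dish [261.2 158.9] 0.89 [818.7 132.8   0.2]
side tongs_tip [359.7 368.2] 0.77 [ 546.5 -316.8   16.7]
side jar_center [292.5 426.1] 0.52 [ 368.5 -403.5   45.6]
side jar_center [292.8 276.3] 0.49 [472.6 -38.   41
[... 185 characters left out ...]
up_loose_center [320.4 212.4] 0.91 [615.6 172.6  24. ]
side cup_loose_center [321.4 155.9] 0.78 [699.  416.1  27.6]
side cup_loose_center [345.3 167. ] 0.72 [752.2 335.4  26.1]
side cup_loose_center [310.  182.8] 0.67 [623.1 291.5  37.7]
side holder [252.6 227. ] 0.51 [417.4 189.9  13.1]
side tall_jar [375.6 237. ] 0.97 [714.7   3.2  56.8]
side tape [412.  285.5] 0.8 [ 761.2 -140.7    6.2]
side tape [273.7 160.5] 0.38 [538.5 402.4  60.6]
side labels [292.2 424.3] 0.66 [ 369.6 -399.6   45.5]
side cutter [258.7 294.8] 0.68 [379.8 -44.5  14.7]
side cutter [412.9 287.1] 0.57 [ 759.8 -144.4    3. ]
side carton [273.4 160.9] 0.63 [538.5 402.4  60.6]
side dish [383.5 201.9] 0.96 [808.9 161.9  16.2]
```

View pics/top0.png

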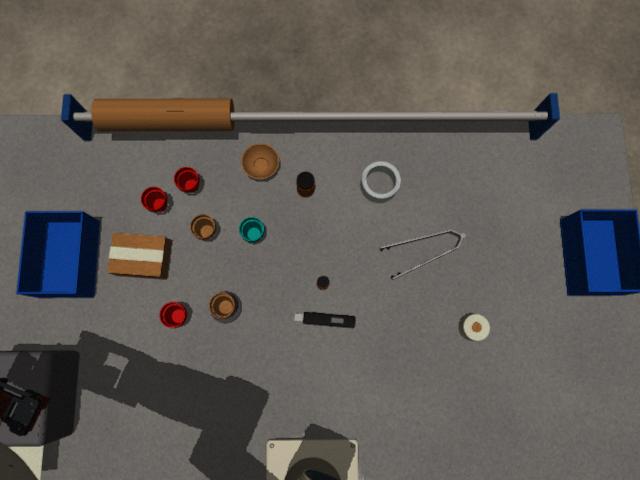

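View pics/side0.png

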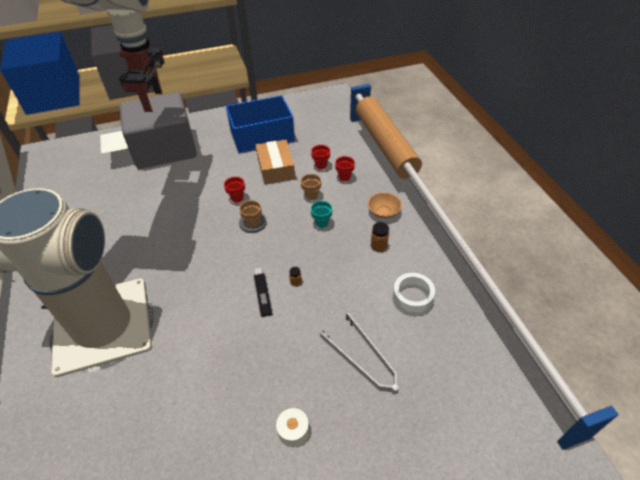

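The top picture shows brown cups at (204,227), which stands free on the bench, and at (223,306), which stands in the dark ring. The look-alikes are red at (154,200), (187,180) and (174,314), and turquoise at (252,230). The loose one meant is (204,227): brown, with no ring. The small jar is at (323,283). The tongs have their hinge at (463,236) and tips at (384,248) and (395,276). I'll measure and confirm with an enlarged crop.

Run:
```python
from h import *
np.set_printoptions(precision=1,suppress=True)
im=np.load('/tmp/top.npz')['im']
a=cv2.resize(im[200:330,140:270,::-1],(520,520),interpolation=cv2.INTER_CUBIC);cv2.imwrite('pics/crop1.png',a)
from scipy.optimize import least_squares
for n in('top','side'):
    W=cloud(n,np.load(f'/tmp/{n}.npz')['d'])
    for k,c,r,z0,z1 in [('loose',(628,274),50,50,75),('seat',(430,232),50,50,75),('jar',(472,-36),30,38,55),('turq',(610,165),50,50,75)]:
        m=(np.hypot(W[...,0]-c[0],W[...,1]-c[1])<r)&(W[...,2]>z0)&(W[...,2]<z1)
        p=W[m];ce,ra=cv2.minEnclosingCircle(p[:,:2].astype(np.float32));print(n,k,len(p),np.array(ce),round(ra,1),np.median(p[:,2]),p[:,2].max(),(p[:,:2].max(0)+p[:,:2].min(0))/2)
# tongs by top image edges: points
    if n=='top':
        m=(W[...,0]>440)&(W[...,0]<680)&(W[...,1]<-120)&(W[...,1]>-420)&(W[...,2]>12)&(W[...,2]<45)
        v,u=np.nonzero(m);print(len(u))
        for i in np.argsort(u)[::max(1,len(u)//40)]: print((u[i],v[i]),W[v[i],u[i]])
for p in [(463,236),(383,248),(394,276)]: print(p,ray('top',*p,24))
for p in [(396,388),(323,332),(349,316)]: print(p,ray('side',*p,24))
```

```text
top loose 142 [617.  268.4] 31.4 61.18293582723466 69.21725107866024 [617.1 268.7]
top seat 138 [421.9 214.8] 31.1 62.33866433126086 70.61589951733514 [421.4 214.6]
top jar 114 [480.4 -29. ] 15.4 48.290797029125685 53.91410576121412 [480.2 -29.4]
top turq 142 [609.7 147.7] 31.6 61.4398517284352 70.1020782964118 [609.4 147.2]
391
(np.int64(380), np.int64(248)) [ 569.8 -176.1   16.5]
(np.int64(383), np.int64(247)) [ 571.2 -182.9   23. ]
(np.int64(386), np.int64(247)) [ 571.8 -191.    19.7]
(np.int64(389), np.int64(247)) [ 571.4 -198.3   21.6]
(np.int64(392), np.int64(278)) [ 493.3 -204.9   12.2]
(np.int64(394), np.int64(278)) [ 491.6 -207.8   24.9]
(np.int64(396), np.int64(245)) [ 578.  -217.6   14.2]
(np.int64(398), np.int64(274)) [ 502.6 -219.4   17.9]
(np.int64(399), np.int64(243)) [ 580.8 -223.3   26. ]
(np.int64(401), np.int64(275)) [ 499.  -225.5   25.5]
(np.int64(403), np.int64(274)) [ 501.1 -230.    28.8]
(np.int64(405), np.int64(241)) [ 586.6 -239.4   22.9]
(np.int64(408), np.int64(241)) [ 586.5 -247.    23.2]
(np.int64(410), np.int64(240)) [ 589.  -252.    23.7]
(np.int64(412
[... 1441 characters left out ...]
.8]
(np.int64(462), np.int64(237)) [ 596.6 -385.2   23.2]
(np.int64(463), np.int64(238)) [ 594.3 -388.    22. ]
(np.int64(465), np.int64(236)) [ 599.5 -393.4   22.2]
side loose 184 [621.4 271.3] 35.1 59.685913906624705 69.5422917819699 [619.9 271.2]
side seat 205 [426.5 216. ] 33.8 58.88530885207348 70.27436261924495 [424.7 216. ]
side jar 108 [482.2 -27.7] 15.4 47.90931607387119 53.07561049177021 [482.3 -27.4]
side turq 197 [612.7 149.8] 34.2 58.79578781364989 69.5752802332833 [612.4 148.6]
(463, 236) [ 599.1 -387.7   24. ]
(383, 248) [ 568.4 -182.6   24. ]
(394, 276) [ 496.8 -208.1   24. ]
(396, 388) [ 603.1 -389.4   24. ]
(323, 332) [ 498.4 -207.4   24. ]
(349, 316) [ 571.3 -186.1   24. ]
```

View pics/crop1.png

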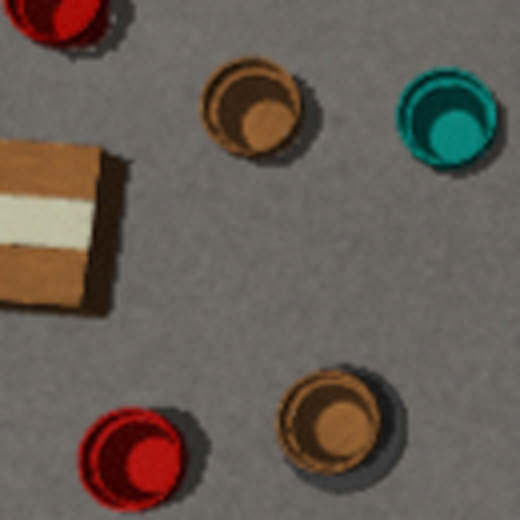

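The crop confirms the brown cup at (204,227) is free on the bench, at about (619,270). The other brown cup stands in the ring at about (424,215.5).

Run:
```python
from h import *
from scipy.spatial.transform import Rotation as Ro
o=get_obs();print(o['t'],o['ee_pos'],o['width'],ctrl.tcp_to_grasp,o['ft_force']);print(Ro.from_rotvec(o['orientation']).as_matrix().round(3), o['qpos'])
```

```text
1.3 [238.06980224 577.8492991  222.66376291] 87.56200447241505 18.700000000000003 [-0.10784739 -0.30343791 -0.391219  ]
[[-0.925  0.381 -0.   ]
 [ 0.381  0.925 -0.   ]
 [ 0.    -0.    -1.   ]] [ 1.16094985e+00  4.23106968e-01  1.62991764e+00  5.16322214e-06
  1.08860946e+00 -1.89902956e-02]
```

```bash
python3 -m creep '[0.38,-0.308,0,0,0.38,-0.308,0,0,0.38,-0.308,0,0,0.38,-0.308,0,0,0.38,-0.308,0,0,0.38,-0.308,0,0,0.38,-0.308,0,0,0.38,-0.308,0,0,0.38,-0.308,0,0,0.38,-0.308,0,0]' 1; python3 -m creep '[0,0,0,0]'
```

```text
t: 2.13
ee_pos: [563.2, 313.9, 222.8]
orientation: [0.61, 3.082, 0.0]
ft_force: [0.2, 1.0, -0.0]
width: 87.7
grasp_force: 0.0
t: 2.22
ee_pos: [566.9, 311.0, 222.9]
orientation: [0.617, 3.077, -0.0]
ft_force: [0.2, -0.1, 0.1]
width: 88.0
grasp_force: 0.0
```

```bash
python3 -m creep '[0.03,-0.024,-0.01,0,0.052,-0.041,-0.04,0,0.052,-0.041,-0.08,0,0.052,-0.041,-0.12,0,0.052,-0.041,-0.14,0,0.052,-0.041,-0.16,0,0.052,-0.041,-0.18,0,0.052,-0.041,-0.189,0,0.052,-0.041,-0.189,0]'; python3 -m creep '[0,0,0,0,0,0,0,0,0,0,0,0,0,0,0,0,0,0,0,0,0,0,0,0]' 0
```

```text
t: 2.97
ee_pos: [611.9, 274.1, 31.3]
orientation: [-0.609, -3.078, 0.004]
ft_force: [-0.5, 0.2, 0.2]
width: 87.6
grasp_force: 0.0
t: 3.47
ee_pos: [614.4, 274.8, 34.9]
orientation: [0.61, 3.08, 0.001]
ft_force: [-0.6, -0.3, 6.3]
width: 60.5
grasp_force: 29.8
```

```bash
python3 -m creep '[0,0,0.02,0,0,0,0.05,0,0,0,0.09,0,-0.03,-0.01,0.095,0,-0.06,-0.018,0.095,0,-0.09,-0.026,0.095,0,-0.12,-0.034,0.095,0,-0.15,-0.042,0.095,0,-0.18,-0.05,0.095,0,-0.195,-0.054,0.095,0]'; python3 -m creep '[0,0,0,0,0,0,0,0,0,0,0,0,0,0,0,0]'
python3 - <<'E'
from h import *
np.set_printoptions(precision=1,suppress=True)
a=[]
for n in('top','side'):
    im,d=shot(n);np.savez('/tmp/'+n+'1',im=im,d=d);a.append(cv2.resize(im[140:340,150:350] if n=='top' else im[110:260,170:320],(400,400))[:,:,::-1])
    for k in('cup_loose_center','cup_seat_center'):
        print(n,k,[(np.round(b['centre']),round(b['score'],2)) for b in boxes_of(n,k)[:5]])
    W=cloud(n,d)
    g=(im[...,0]>im[...,2]*1.35)&(im[...,0]<im[...,2]*4)
    for nm,c,z0,z1 in[('loose',(424,215),85,170),('seat',(424,215),20,72)]:
        m=(np.hypot(W[...,0]-c[0],W[...,1]-c[1])<48)&(W[...,2]>z0)&(W[...,2]<z1)&g
        v,u=np.nonzero(m);p=W[m];print(nm,len(p),p.min(0),p.max(0),(u.min(),u.max(),v.min(),v.max()))
cv2.imwrite('pics/c2.png',np.hstack(a));print(get_obs()['ee_pos'])
E
```

```text
t: 4.3
ee_pos: [414.8, 219.0, 128.4]
orientation: [-0.609, -3.079, 0.003]
ft_force: [-0.0, -0.0, -0.9]
width: 60.8
grasp_force: 29.8
t: 4.63
ee_pos: [420.3, 221.1, 129.0]
orientation: [0.61, 3.08, 0.002]
ft_force: [-0.3, 0.3, 0.1]
width: 60.7
grasp_force: 29.8
top cup_loose_center [(array([188., 177.]), 0.93), (array([154., 200.]), 0.68), (array([250., 231.]), 0.58)]
top cup_seat_center []
loose 2 [441.5 193.6 158.1] [443.5 193.8 159.8] (np.int64(224), np.int64(224), np.int64(292), np.int64(293))Traceback (most recent call last):
  File "<stdin>", line 12, in <module>
    return umr_minimum(a, axis, None, out, keepdims, initial, where)
ValueError: zero-size array to reduction operation minimum which has no identity
```

Run:
```python
from h import *
np.set_printoptions(precision=1,suppress=True)
n='side';im,d=shot(n);np.savez('/tmp/side1',im=im,d=d)
cv2.imwrite('pics/c2.png',cv2.resize(im[140:260,190:310],(600,600),interpolation=cv2.INTER_CUBIC)[:,:,::-1])
W=cloud(n,d);f=im.astype(int)
g=(f[...,0]>f[...,2]*1.3)&(abs(W[...,0]-424)<60)&(abs(W[...,1]-215)<60)
# horizontal silhouette in pixels per row
for v in range(150,235):
    u=np.nonzero(g[v])[0]
    if len(u)>3: print(v,u.min(),u.max(),(u.min()+u.max())/2,W[v,int(u.mean())])
```

```text
150 223 256 239.5 [411.  179.9 292.5]
151 225 256 240.5 [417.4 178.7 288.7]
152 225 253 239.0 [419.3 178.3 285.6]
153 225 253 239.0 [419.  180.2 281.3]
154 226 253 239.5 [418.3 176.9 280.9]
155 226 253 239.5 [415.8 180.6 275.8]
156 226 252 239.0 [413.4 184.4 270.7]
157 227 247 237.0 [412.6 181.4 270. ]
158 227 247 237.0 [412.  179.2 268.9]
159 226 247 236.5 [409.5 183.4 263.3]
160 226 247 236.5 [408.9 181.2 262.1]
161 226 247 236.5 [408.3 179.7 260.3]
162 227 246 236.5 [407.9 181.1 256.2]
163 227 246 236.5 [409.9 182.1 251.8]
175 246 251 248.5 [429.  161.1 225. ]
176 247 253 250.0 [442.3 242.  152.8]
177 247 254 250.5 [442.3 246.2 145.9]
178 247 255 251.0 [444.  241.5 145.7]
179 247 256 251.5 [443.  236.5 146.5]
180 247 256 251.5 [442.8 239.  140.9]
181 223 256 239.5 [416.2 130.1 234.8]
182 223 256 239.5 [418.7 136.3 225.7]
183 223 257 240.0 [418.2 135.7 223.1]
184 223 257 240.0 [413.1 137.2 220.2]
185 223 257 240.0 [414.9 135.3 218. ]
186 224 257 240.5 [412.2 137.2 214. ]
187 236 257 246.5 [416.5 136.7 209.9]
188 236 256 246.0 [425.6 239.2 116.9]
189 236 256 246.0 [420.4 188.9 157.6
[... 701 characters left out ...]
.0 [426.4 240.7  38.6]
209 240 261 250.5 [425.9 240.4  35.1]
210 240 261 250.5 [425.4 240.9  30.7]
211 240 261 250.5 [424.8 240.1  27.6]
212 240 261 250.5 [424.  236.9  26.8]
213 241 261 251.0 [426.3 237.4  21.5]
214 241 261 251.0 [421.2 188.8  65.1]
215 241 260 250.5 [417.8 186.8  64.2]
216 242 260 251.0 [419.9 185.2  61.1]
217 242 260 251.0 [419.8 189.5  53.2]
218 242 260 251.0 [419.2 188.7  50.2]
219 243 260 251.5 [nan nan nan]
220 244 259 251.5 [417.7 183.8  47.4]
221 244 259 251.5 [417.9 191.9  35.5]
222 245 259 252.0 [420.4 194.5  28. ]
223 246 259 252.5 [419.7 192.2  26.5]
224 246 258 252.0 [419.3 194.1  20.6]
225 247 257 252.0 [418.7 193.3  17.5]
226 248 255 251.5 [416.1 201.7   5.9]
```

View pics/c2.png

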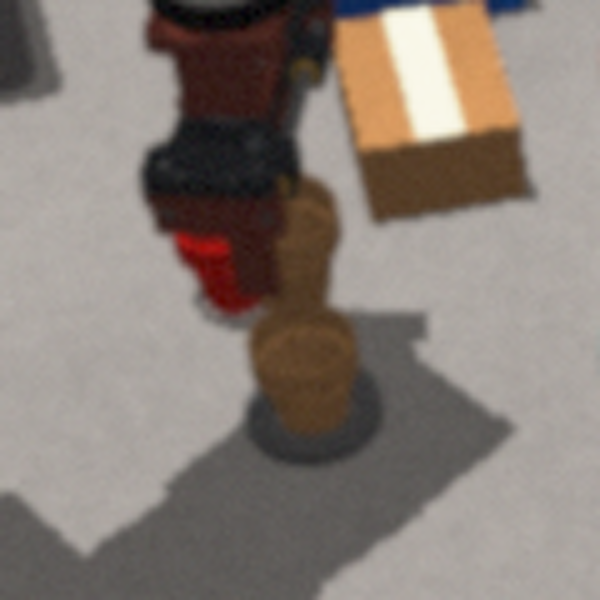

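Run:
```python
from h import *
c=cams.get_calibration('side');K,R,t=[np.array(c[k]) for k in('mtx','R','t')]
def sil(cx,cy,z0):
    th=np.linspace(0,2*np.pi,200);o=[]
    for z,r in((0,19),(41.9,27),(42,31),(64,31)):
        P=np.c_[cx+r*np.cos(th),cy+r*np.sin(th),0*th+z0+z]@R.T+t.reshape(3);q=P@K.T;q=q[:,:2]/q[:,2:]
        o.append((z,q[:,0].min().round(1),q[:,0].max().round(1),q[:,1].min().round(1),q[:,1].max().round(1)))
    return o
print('seat');[print(x) for x in sil(424,215.5,0)]
for cx,cy in((425,216.5),(426,219),(424,215.5),(430,215)):
    print(cx,cy);[print(x) for x in sil(cx,cy,94)]
```

```text
seat
(0, np.float64(246.3), np.float64(259.4), np.float64(218.8), np.float64(228.3))
(41.9, np.float64(241.4), np.float64(260.5), np.float64(206.6), np.float64(220.1))
(42, np.float64(240.0), np.float64(261.9), np.float64(205.6), np.float64(221.1))
(64, np.float64(238.8), np.float64(261.0), np.float64(200.0), np.float64(215.5))
425 216.5
(0, np.float64(241.8), np.float64(255.6), np.float64(194.8), np.float64(204.3))
(41.9, np.float64(236.5), np.float64(256.7), np.float64(181.4), np.float64(195.0))
(42, np.float64(235.0), np.float64(258.2), np.float64(180.4), np.float64(196.0))
(64, np.float64(233.7), np.float64(257.2), np.float64(174.2), np.float64(189.8))
426 219
(0, np.float64(242.0), np.float64(255.8), np.float64(194.1), np.float64(203.6))
(41.9, np.float64(236.7), np.float64(256.8), np.float64(180.8), np.float64(194.3))
(42, np.float64(235.2), np.float64(258.3), np.float64(179.8), np.float64(195.3))
(64, np.float64(233.9), np.float64(257.3), np.float64(173.6), np.float64(189.1))
424 215.5
(0, np.float64(241.5), np.float64(255.4), np.float64(195.1), np.float64(204.6))
(41.9, np.float64(236.2), np.float64(256.4), np.float64(181.8), np.float64(195.3))
(42, np.float64(234.7), np.float64(257.9), np.float64(180.8), np.float64(196.3))
(64, np.float64(233.4), np.float64(256.9), np.float64(174.5), np.float64(190.1))
430 215
(0, np.float64(243.7), np.float64(257.5), np.float64(194.7), np.float64(204.3))
(41.9, np.float64(238.5), np.float64(258.6), np.float64(181.4), np.float64(194.9))
(42, np.float64(237.0), np.float64(260.1), np.float64(180.4), np.float64(195.9))
(64, np.float64(235.7), np.float64(259.1), np.float64(174.2), np.float64(189.7))
```

```bash
python3 -m creep '[-0.002,-0.0035,0,0,-0.002,-0.0035,-0.02,0,-0.002,-0.0035,-0.04,0,-0.002,-0.0035,-0.05,0,-0.002,-0.0035,-0.056,0,-0.002,-0.0035,-0.062,0,-0.002,-0.0035,-0.066,0,-0.002,-0.0035,-0.069,0,-0.002,-0.0035,-0.07,0,-0.002,-0.0035,-0.07,0]'; python3 -m creep '[0,0,0,0]'
```

```text
t: 5.67
ee_pos: [420.6, 219.8, 61.5]
orientation: [0.609, 3.075, 0.01]
ft_force: [-1.8, 5.6, 20.5]
width: 60.4
grasp_force: 43.6
t: 5.75
ee_pos: [420.6, 219.8, 61.6]
orientation: [0.609, 3.075, 0.011]
ft_force: [-1.4, 6.4, 19.3]
width: 61.0
grasp_force: 43.5
```

```bash
python3 -m creep '[0,0.001,0,0,0,0.002,0,0,0,0.002,0,0,0,0.002,-0.001,0]'; python3 -m creep '[0,0.001,0,0,0,0.001,0,0]'
```

```text
t: 6.08
ee_pos: [420.4, 221.4, 60.9]
orientation: [0.609, 3.075, 0.01]
ft_force: [-3.2, 2.7, 34.5]
width: 60.7
grasp_force: 50.0
t: 6.25
ee_pos: [420.2, 222.2, 60.9]
orientation: [0.609, 3.076, 0.009]
ft_force: [-2.8, 1.7, 26.4]
width: 60.1
grasp_force: 48.0
```

```bash
python3 -m creep '[0,0,0.002,0,0,0,0.002,0,0,0,0.002,0,0,0,0.002,0,0,0,0.002,0]' 1;  python3 -m creep '[0,0,0.03,0,0,0,0.07,0,0.0,0,0.1,0,0,0.04,0.1,0,0,0.08,0.1,0,0,0.12,0.1,0,0,0.16,0.1,0,0,0.18,0.1,0,0,0.18,0.1,0]'
python3 - <<'E'
from h import *
np.set_printoptions(precision=1,suppress=True)
a=[]
for n in('top','side'):
    im,d=shot(n);np.savez('/tmp/'+n+'2',im=im,d=d);a.append(cv2.resize(im[260:350,180:270] if n=='top' else im[160:250,205:295],(400,400),interpolation=cv2.INTER_CUBIC)[:,:,::-1])
    W=cloud(n,d)
    m=(np.hypot(W[...,0]-424,W[...,1]-215)<45)&(W[...,2]>75)&(W[...,2]<110)
    p=W[m]
    if len(p): 
        print(n,len(p),p.min(0),p.max(0),(p.max(0)+p.min(0))/2,np.median(p[:,2]))
        A=np.c_[p[:,:2]-p[:,:2].mean(0),np.ones(len(p))];q=p[p[:,2]>np.median(p[:,2])-6];print(np.linalg.lstsq(np.c_[q[:,:2]-q[:,:2].mean(0),np.ones(len(q))],q[:,2],rcond=None)[0].round(3))
cv2.imwrite('pics/c3.png',np.hstack(a));print(get_obs()['ee_pos'])
E
```

```text
t: 6.67
ee_pos: [416.8, 220.0, 59.9]
orientation: [0.61, 3.082, 0.0]
ft_force: [-0.5, 0.8, -0.6]
width: 87.4
grasp_force: 0.0
t: 7.42
ee_pos: [416.7, 404.0, 159.5]
orientation: [0.605, 3.082, 0.003]
ft_force: [-0.6, -0.4, 0.7]
width: 87.8
grasp_force: 0.0
top 126 [390.5 184.5  75.3] [451.6 245.6  91.9] [421.1 215.1  83.6] 84.56184949246021
[-0.   0.  84.5]
side 170 [393.9 183.1  75.1] [455.3 248.3  91.8] [424.6 215.7  83.4] 83.1152625774074
[-0.   0.  83.6]
[416.  399.8 158.9]
```

View pics/c3.png

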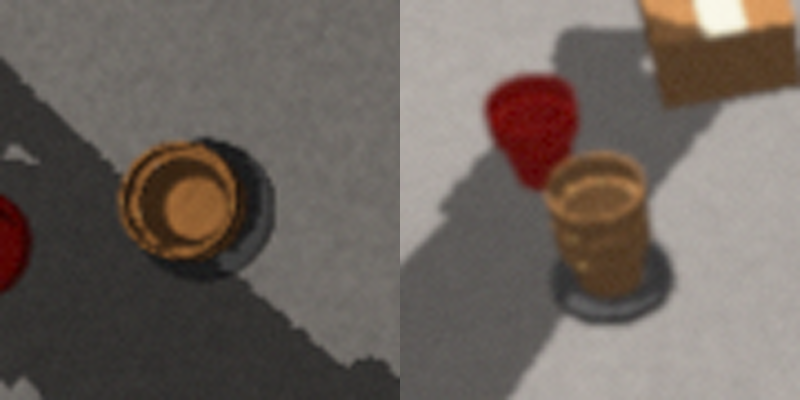

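The nested cup's rim is level, concentric with the seat, and about 22–23 mm above the previous rim, so it is fully nested. In c3 it is at left (180,200) and right (597,190). Next I'll measure the tongs' line more precisely.

```bash
python3 - <<'E'
from h import *
np.set_printoptions(precision=1,suppress=True)
from scipy.optimize import minimize
for n in('top','side'):
    z=np.load(f'/tmp/{n}2.npz');W=cloud(n,z['d'])
    m=(W[...,0]>450)&(W[...,0]<670)&(W[...,1]<-150)&(W[...,1]>-430)&(W[...,2]>10)&(W[...,2]<35)
    p=W[m]
    # model: hinge h, heading th; polyline of tongs: arms at lateral w(s): at s=100:30.5 ; s=200: ~41
    def f(x):
        h=x[:2];e=np.array([np.cos(x[2]),np.sin(x[2])]);q=p[:,:2]-h
        s=q@e;l=abs(q@[-e[1],e[0]])
        k=(s>35)
        w=30.5+x[3]*(s-100)
        return np.minimum(abs(l-w)[k],8).mean()+abs(s.max()-212)*.05
    best=min((minimize(f,[600+a,-386,1.9+b,.1],method='Nelder-Mead',options=dict(maxiter=4000)) for a in(-5,0,5) for b in(-.05,0,.05)),key=lambda r:r.fun)
    x=best.x;e=np.array([np.cos(x[2]),np.sin(x[2])]);q=p[:,:2]-x[:2];s=q@e
    print(n,len(p),best.fun,x,'grip',x[:2]+100*e,'tip',x[:2]+200*e,'s range',s.min(),s.max())
    l=q@[-e[1],e[0]]
    for a in range(-10,215,15):
        k=(s>=a)&(s<a+15);print(a,k.sum(),l[k&(l>0)].mean(),l[k&(l<0)].mean(),np.percentile(p[k,2],[50,95]))
E
python3 -m creep '[0.03,-0.04,0,-0.12,0.06,-0.08,0,-0.24,0.08,-0.12,0,-0.36,0.1,-0.16,0,-0.48,0.12,-0.2,0,-0.6,0.14,-0.24,0,-0.72,0.15,-0.28,0,-0.84,0.15,-0.32,0,-0.85,0.15,-0.36,0,-0.85,0.15,-0.4,0,-0.85]'
```

```text
top 414 1.3436658918719846 [ 601.  -389.9    1.9    0.1] grip [ 567.3 -295.7] tip [ 533.7 -201.5] s range -5.168662820347756 212.0000008440399
-10 21 10.01122435491131 -3.7677671681166234 [22.9 26.6]
5 47 8.686637418641814 -8.536333446469 [22.6 26.2]
20 36 20.889488162547003 -20.751270508229535 [24.5 26.8]
35 23 24.32375135337265 -24.77042876916909 [23.1 26.8]
50 24 26.173079889514753 -26.16924608880666 [23.2 28.5]
65 26 27.606127292171887 -27.84005419582433 [22.8 27.5]
80 27 28.91497961973861 -29.42712924457936 [23.3 27. ]
95 23 30.009328739586806 -30.960481653773254 [22.5 26.1]
110 25 31.927679449945387 -32.290528626777046 [22.9 28.5]
125 25 33.80474701914616 -33.79783420599232 [23.9 27.2]
140 25 35.153760693195025 -35.22381564647681 [22.2 25.4]
155 21 36.60502590589151 -36.80674921317332 [24.2 27.2]
170 26 37.538666566895664 -38.12995856029983 [23.4 26.1]
185 33 37.73167548459312 -38.60653803581037 [22.2 27.6]
200 32 39.62825600068314 -40.123971357468605 [21.7 27. ]
side 753 1.1831637960953754 [ 602.6 -388.3    1.9    0.1] grip [ 569.1 -294.1] tip [ 535.5 -200. ] s range -4.560858
[... 304 characters left out ...]
26.5]
65 52 27.562636167468874 -28.200315532626774 [21.2 26.6]
80 54 29.038661694041224 -29.328643540672264 [21.7 26.3]
95 48 30.391065217265393 -31.22909395442032 [22.3 26. ]
110 44 31.58717783053793 -32.394953590606676 [21.9 26.8]
125 48 33.405992682017796 -34.493616114163125 [21. 26.]
140 47 35.15472714379459 -35.945803597979996 [22.  26.7]
155 44 36.39966889828028 -36.73663065986653 [21.5 28.5]
170 43 38.11409312451669 -39.15695830445791 [22.2 26.8]
185 51 38.32210685962378 -39.1175632459618 [21.3 26.8]
200 45 40.262420815461326 -39.96148887794325 [20.8 25.4]
t: 8.35
ee_pos: [565.1, 18.2, 159.4]
orientation: [-1.828, -2.554, 0.001]
ft_force: [0.3, -0.3, -1.5]
width: 87.4
grasp_force: 0.0
```

```bash
python3 -m creep '[0.002,-0.04,0,0.015,0.002,-0.08,0,0.015,0.002,-0.12,0,0.015,0.002,-0.16,0,0.015,0.002,-0.2,-0.02,0.015,0.002,-0.24,-0.04,0.015,0.002,-0.27,-0.06,0.015,0.002,-0.295,-0.08,0.015,0.002,-0.295,-0.09,0.015,0.002,-0.295,-0.09,0.015]'; python3 -m creep '[0,0,0,0,0,0,0,0,0,0,0,0]'
```

```text
t: 9.18
ee_pos: [564.6, -274.4, 66.8]
orientation: [-1.809, -2.561, 0.001]
ft_force: [-0.5, 0.3, 0.5]
width: 87.8
grasp_force: 0.0
t: 9.43
ee_pos: [568.8, -272.5, 71.0]
orientation: [1.805, 2.57, 0.0]
ft_force: [0.2, -0.2, 0.8]
width: 87.9
grasp_force: 0.0
```

```bash
python3 -m creep '[-0.001,-0.0225,0,0,-0.001,-0.0225,-0.01,0,-0.001,-0.0225,-0.025,0,-0.001,-0.0225,-0.04,0,-0.001,-0.0225,-0.05,0,-0.001,-0.0225,-0.058,0,-0.001,-0.0225,-0.063,0,-0.001,-0.0225,-0.065,0,-0.001,-0.0225,-0.065,0]'; python3 -m creep '[0,0,0,0,0,0,0,0]'
```

```text
t: 10.18
ee_pos: [567.1, -295.4, 3.9]
orientation: [-1.806, -2.569, 0.0]
ft_force: [-0.1, -0.1, -0.3]
width: 88.0
grasp_force: 0.0
t: 10.35
ee_pos: [567.8, -296.0, 5.2]
orientation: [1.807, 2.569, 0.0]
ft_force: [0.6, -0.2, 0.7]
width: 87.8
grasp_force: 0.0
```

```bash
python3 -m creep '[0,0,0,0,0,0,0,0,0,0,0,0,0,0,0,0,0,0,0,0]' 0.68
```

```text
t: 10.77
ee_pos: [567.7, -295.9, 5.1]
orientation: [1.807, 2.569, 0.0]
ft_force: [0.8, 0.4, 2.6]
width: 61.0
grasp_force: 6.5
```

```bash
python3 -m creep '[0,0,0.008,0,0,0,0.02,0,0,0,0.035,0,0,0,0.05,0,0,0,0.06,0,0,0,0.06,0]'; python3 -m creep '[-0.007,0.02,0,0,-0.014,0.04,0,0,-0.021,0.065,0,0,-0.028,0.09,0,0,-0.035,0.115,0,0,-0.042,0.14,0,0,-0.049,0.16,0,0,-0.052,0.17,0,0,-0.052,0.1725,0,0,-0.052,0.1725,0,0]'; python3 -m creep '[0,0,0,0,0,0,0,0]';python3 - <<'E'
from h import *
np.set_printoptions(precision=1,suppress=True)
a=[]
o=get_obs();P=np.array(o['ee_pos']);print(P)
for n in('top','side'):
    im,d=shot(n);np.savez('/tmp/'+n+'3',im=im,d=d);a.append(cv2.resize(im[210:350,280:420] if n=='top' else im[220:360,230:370],(400,400),interpolation=cv2.INTER_CUBIC)[:,:,::-1])
    W=cloud(n,d);e=np.array([-.339,.9407]);q=W[...,:2]-P[:2];s=q@e;l=q@[-e[1],e[0]]
    m=(s>20)&(s<130)&(abs(l)<60)&(W[...,2]>58)&(W[...,2]<100)
    for b in range(20,130,15):
        k=m&(s>=b)&(s<b+15);print(n,b,k.sum(),l[k&(l>0)].mean(),l[k&(l<0)].mean(),np.median(W[k][:,2]))
    print('smax',s[m].max())
    m=(np.hypot(W[...,0]-481,W[...,1]+28.5)<25)&(W[...,2]>38)&(W[...,2]<56);p=W[m]
    if len(p): print('jar',len(p),(p.max(0)+p.min(0))/2)
cv2.imwrite('pics/c4.png',np.hstack(a))
E
```

```text
t: 11.27
ee_pos: [569.1, -296.8, 68.3]
orientation: [1.804, 2.565, 0.001]
ft_force: [0.6, 0.2, -0.2]
width: 60.0
grasp_force: 5.8
t: 12.1
ee_pos: [515.8, -123.1, 64.9]
orientation: [1.805, 2.57, 0.0]
ft_force: [1.2, 1.1, -0.7]
width: 59.8
grasp_force: 5.8
t: 12.27
ee_pos: [516.1, -124.3, 64.8]
orientation: [1.808, 2.568, 0.0]
ft_force: [0.2, 0.2, -0.9]
width: 60.4
grasp_force: 5.8
[ 516.1 -124.3   64.8]
top 20 0 nan nan nan
top 35 5 nan -27.655564837799282 82.6250108897719
top 50 19 nan -27.706085106790404 80.71741687240402
top 65 19 nan -28.681298219674563 82.20703027791075
top 80 35 35.44166505135908 -28.759044563704418 82.37521171350944
top 95 37 37.06289241266038 -29.954842630664004 81.57820184662452
top 110 8 38.70807376174252 -28.80708223595831 81.63679449340059
top 125 0 nan nan nan
smax 111.54913994034335
jar 113 [479.6 -29.4  46.8]
side 20 14 30.901891242433223 -27.887230497215626 72.27130878239873
side 35 10 nan -28.877699183847948 72.83457020907494
side 50 0 nan nan nan
side 65 0 nan nan nan
side 80 0 nan nan nan
side 95 3 32.285502203477016 nan 85.43089448066351
side 110 4 34.73539700674155 nan 81.0242184080173
side 125 0 nan nan nan
smax 114.51447371502611<stdin>:10: RuntimeWarning: Mean of empty slice.
  ret = ret.dtype.type(ret / rcount)
  return _methods._mean(a, axis=axis, dtype=dtype,
```

View pics/c4.png

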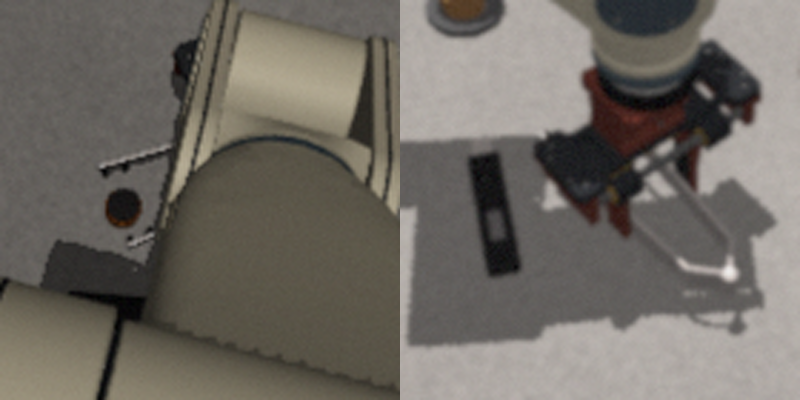

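The tongs' tips straddle the jar: in c4 at left, the jar is at (123,207) and the tips at (100,165) and (130,243). The tongs are level and centred to about 1.5 mm, so I'll descend.

```bash
python3 -m creep '[0.001,0.0015,-0.005,0,0.001,0.0015,-0.015,0,0.001,0.0015,-0.025,0,0.001,0.0015,-0.035,0,0.001,0.0015,-0.043,0,0.001,0.0015,-0.048,0,0.001,0.0015,-0.051,0,0.001,0.0015,-0.052,0,0.001,0.0015,-0.052,0,0.001,0.0015,-0.052,0]'; python3 -m creep '[0,0,0,0,0,0,0,0]'
python3 - <<'E'
from h import *
im,d=shot('top');cv2.imwrite('pics/c5.png',cv2.resize(im[240:320,280:360],(500,500),interpolation=cv2.INTER_CUBIC)[:,:,::-1])
E
```

```text
t: 13.2
ee_pos: [516.5, -121.8, 12.9]
orientation: [1.807, 2.569, 0.0]
ft_force: [0.1, -0.0, -1.7]
width: 60.2
grasp_force: 5.8
t: 13.37
ee_pos: [516.6, -121.8, 13.1]
orientation: [1.807, 2.569, 0.0]
ft_force: [0.0, 0.0, -0.8]
width: 59.8
grasp_force: 5.8
```

View pics/c5.png

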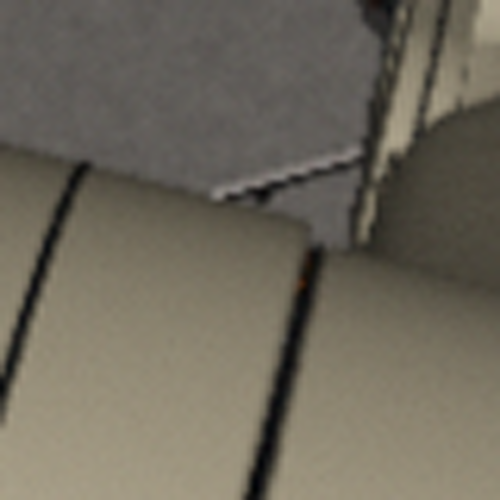

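The picture shows only the far arm's tip (around (215,195)); the jar is hidden under the arm. There has been no contact force, so I'll close in steps.

```bash
python3 -m creep '[0,0,0,0,0,0,0,0,0,0,0,0]' 0.6;python3 -m creep '[0,0,0,0,0,0,0,0,0,0,0,0]' 0.54;python3 -m creep '[0,0,0,0,0,0,0,0,0,0,0,0]' 0.5; python3 -m creep '[0,0,0,0,0,0,0,0,0,0,0,0]' 0.46
```

```text
t: 13.67
ee_pos: [516.4, -121.8, 12.8]
orientation: [1.807, 2.57, 0.0]
ft_force: [1.1, -0.4, -0.3]
width: 53.2
grasp_force: 6.9
t: 13.92
ee_pos: [516.3, -121.8, 12.7]
orientation: [-1.807, -2.57, 0.0]
ft_force: [-0.8, -0.1, -1.2]
width: 47.5
grasp_force: 7.9
t: 14.17
ee_pos: [516.3, -121.8, 12.7]
orientation: [-1.807, -2.57, 0.0]
ft_force: [-0.9, -0.6, -1.0]
width: 44.6
grasp_force: 30.0
t: 14.42
ee_pos: [516.3, -121.7, 12.7]
orientation: [1.807, 2.57, -0.0]
ft_force: [0.5, -0.6, -0.9]
width: 44.8
grasp_force: 30.0
```

```bash
python3 -m creep '[0,0,0.004,0,0,0,0.012,0,0,0,0.025,0,0,0,0.04,0,0,0,0.06,0,0,0,0.08,0,0,0,0.1,0,0,0,0.118,0,0,0,0.126,0,0,0,0.128,0]'; python3 -m creep '[-0.003,0.012,0,0,-0.009,0.038,0,0,-0.016,0.068,0,0,-0.024,0.1,0,0,-0.032,0.135,0,0,-0.04,0.168,0,0,-0.047,0.198,0,0,-0.053,0.222,0,0,-0.057,0.238,0,0,-0.058,0.244,0,0]'; python3 -m creep '[0,0,0,0,0,0,0,0,0,0,0,0,0,0,0,0]';python3 - <<'E'
from h import *
np.set_printoptions(precision=1,suppress=True)
a=[];P=get_obs()['ee_pos'];print(P)
for n in('top','side'):
    im,d=shot(n);a.append(cv2.resize(im[250:360,180:290] if n=='top' else im[150:260,200:310],(400,400),interpolation=cv2.INTER_CUBIC)[:,:,::-1])
    W=cloud(n,d);f=im.sum(-1)
    for nm,z0,z1,r in(('jar',158,186,20),('cup',76,96,40)):
        m=(np.hypot(W[...,0]-423,W[...,1]-215.5)<r)&(W[...,2]>z0)&(W[...,2]<z1);p=W[m]
        if len(p): print(n,nm,len(p),p.min(0),p.max(0),(p.max(0)+p.min(0))/2)
cv2.imwrite('pics/c6.png',np.hstack(a))
E
```

```text
t: 15.25
ee_pos: [517.3, -122.0, 142.7]
orientation: [1.805, 2.567, 0.002]
ft_force: [-0.3, -0.3, -1.7]
width: 44.9
grasp_force: 30.0
t: 16.08
ee_pos: [456.1, 124.4, 139.4]
orientation: [-1.803, -2.57, 0.003]
ft_force: [0.6, 0.6, -1.6]
width: 44.6
grasp_force: 30.0
t: 16.42
ee_pos: [458.4, 121.4, 140.5]
orientation: [-1.809, -2.568, 0.001]
ft_force: [-0.1, 0.0, -1.9]
width: 44.9
grasp_force: 30.0
[458.4 121.4 140.5]
top cup 3 [442.  194.5  76.1] [445.1 197.   83.4] [443.5 195.8  79.8]
side cup 63 [394.  183.6  76.1] [455.4 245.5  91.2] [424.7 214.6  83.6]
```

View pics/c6.png

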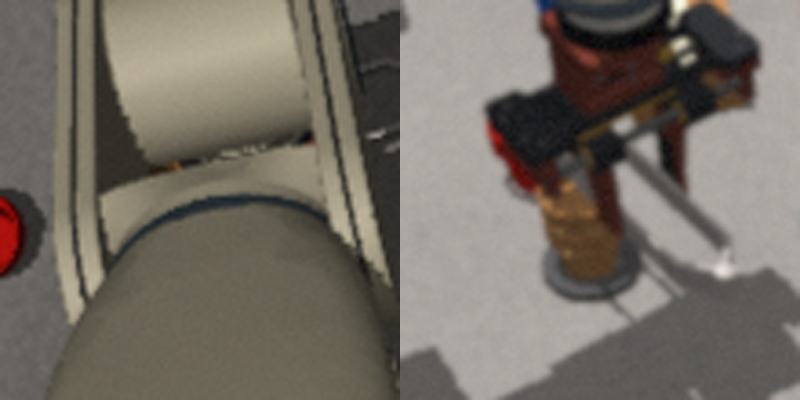

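Run:
```python
from h import *
np.set_printoptions(precision=1,suppress=True)
for n in('side','top'):
    im,d=shot(n);W=cloud(n,d)
    for c in((481,-28),(567,-295)):
        m=(np.hypot(W[...,0]-c[0],W[...,1]-c[1])<30);p=W[m];print(n,c,len(p),np.nanmax(p[:,2]) if len(p) else None)
    print(n,boxes_of(n,'jar_center')[:3])
    # reddish-brown amber or dark pixels near jar's location in 3D
    m=(np.hypot(W[...,0]-424,W[...,1]-215.5)<24)&(W[...,2]>100)&(W[...,2]<200)
    v,u=np.nonzero(m)
    for i in range(0,len(u),max(1,len(u)//12)): print((u[i],v[i]),im[v[i],u[i]],W[v[i],u[i]])
o=get_obs();print(o['t'],o['ee_pos'],o['qpos'].round(2) if hasattr(o['qpos'],'round') else o['qpos'])
```

```text
side (481, -28) 333 6.566430900500285
side (567, -295) 490 6.032686739167242
side []
top (481, -28) 432 7.097006891428437
top (567, -295) 416 8.662891425643844
top [{'centre': [378.6, 171.2], 'score': 0.3}]
(np.int64(221), np.int64(297)) [34 18  9] [435.4 205.3 129. ]
(np.int64(221), np.int64(298)) [78 67 56] [431.  201.3 151.6]
(np.int64(222), np.int64(298)) [82 71 60] [433.2 203.2 127.6]
16.7167 [458.4 121.9 140.7] [ 0.2  0.3  2.  -0.   0.8 -0.1]
```

The jar has left its spot, but it is hidden from both cameras here. I'll pivot about the jar to see it.

```bash
python3 -m creep '[-0.0116,-0.0034,0,-0.12,-0.0233,-0.0053,0,-0.24,-0.0354,-0.0059,0,-0.36,-0.0475,-0.005,0,-0.48,-0.0593,-0.0027,0,-0.6,-0.0708,0.0011,0,-0.72,-0.0816,0.0061,0,-0.84,-0.0816,0.0061,0,-0.84,-0.0816,0.0061,0,-0.84]'; python3 -m creep '[0,0,0,0,0,0,0,0,0,0,0,0]';python3 - <<'E'
from h import *
np.set_printoptions(precision=1,suppress=True)
a=[];P=get_obs()['ee_pos'];print(P)
for n in('top','side'):
    im,d=shot(n);a.append(cv2.resize(im[240:350,165:275] if n=='top' else im[150:260,200:310],(400,400),interpolation=cv2.INTER_CUBIC)[:,:,::-1])
    W=cloud(n,d)
    for nm,z0,z1,r in(('jar',164,190,20),('cup',76,96,40)):
        m=(np.hypot(W[...,0]-423,W[...,1]-215.5)<r)&(W[...,2]>z0)&(W[...,2]<z1);p=W[m]
        if len(p): print(n,nm,len(p),p.min(0),p.max(0),(p.max(0)+p.min(0))/2,np.median(p[:,2]))
cv2.imwrite('pics/c7.png',np.hstack(a))
E
```

```text
t: 17.47
ee_pos: [376.8, 128.4, 140.9]
orientation: [2.694, 1.616, 0.001]
ft_force: [0.4, 0.5, -1.8]
width: 44.6
grasp_force: 30.0
t: 17.72
ee_pos: [377.4, 128.3, 140.7]
orientation: [2.697, 1.611, 0.001]
ft_force: [-0.2, -0.1, -1.3]
width: 44.6
grasp_force: 30.0
[377.4 128.3 140.7]
top cup 4 [446.4 216.1  83.6] [451.5 231.7  90.3] [448.9 223.9  86.9] 87.03656652363715
side cup 71 [393.7 183.8  76. ] [455.2 240.1  89.8] [424.5 212.   82.9] 83.17973467332469
```

View pics/c7.png

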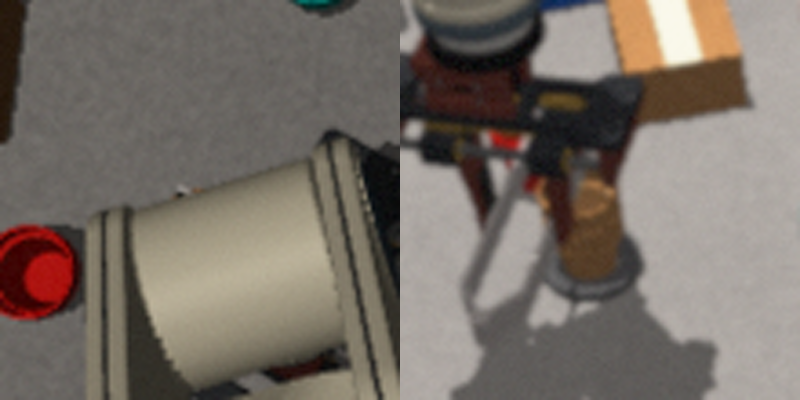

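The jar is still hidden behind the gripper body in both crops. I'll pivot further so the side camera sees the tips.

```bash
python3 -m creep '[-0.0103,0.0064,0,-0.12,-0.0198,0.0139,0,-0.24,-0.0281,0.0224,0,-0.36,-0.0355,0.032,0,-0.48,-0.0417,0.0424,0,-0.6,-0.0466,0.0535,0,-0.72,-0.0511,0.064,0,-0.84,-0.0511,0.064,0,-0.84,-0.0511,0.064,0,-0.84]'; python3 -m creep '[0,0,0,0,0,0,0,0,0,0,0,0]';python3 - <<'E'
from h import *
np.set_printoptions(precision=1,suppress=True)
a=[]
for n in('top','side'):
    im,d=shot(n);a.append(cv2.resize(im[240:350,165:275] if n=='top' else im[150:260,200:310],(400,400),interpolation=cv2.INTER_CUBIC)[:,:,::-1])
    W=cloud(n,d)
    for nm,z0,z1,r in(('jar',164,190,20),('glass',125,164,20),('cup',76,96,40)):
        m=(np.hypot(W[...,0]-423,W[...,1]-215.5)<r)&(W[...,2]>z0)&(W[...,2]<z1);p=W[m]
        if len(p): print(n,nm,len(p),p.min(0),p.max(0),(p.max(0)+p.min(0))/2,np.median(p[:,2]))
cv2.imwrite('pics/c8.png',np.hstack(a))
E
```

```text
t: 18.57
ee_pos: [325.7, 192.5, 140.6]
orientation: [3.119, 0.378, -0.0]
ft_force: [-0.7, 0.5, -2.4]
width: 45.0
grasp_force: 30.0
t: 18.82
ee_pos: [325.8, 191.9, 140.7]
orientation: [3.12, 0.371, -0.0]
ft_force: [1.0, -0.4, -1.2]
width: 44.9
grasp_force: 30.0
top jar 131 [407.7 198.5 164.6] [433.3 227.7 181.1] [420.5 213.1 172.8] 175.5355162389265
top glass 50 [405.5 196.6 129.2] [434.4 235.1 164. ] [420.  215.9 146.6] 156.1587727199671
top cup 61 [392.6 184.2  76.1] [451.4 236.6  89.6] [422.  210.4  82.8] 84.39569099172431
side jar 105 [407.8 199.5 164.2] [437.9 228.5 181.2] [422.9 214.  172.7] 175.48865921682548
side glass 48 [406.6 196.4 128.8] [436.2 216.  163.9] [421.4 206.2 146.3] 158.0500869686924
side cup 165 [393.9 183.1  76.1] [455.2 249.2  91.2] [424.6 216.2  83.6] 82.71818299841307
```

View pics/c8.png

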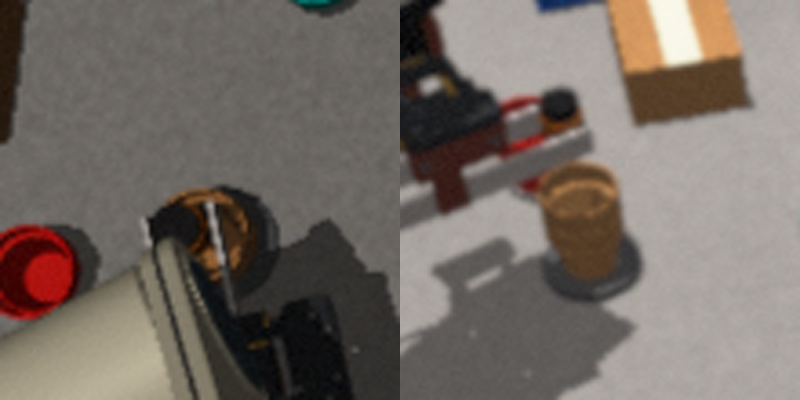

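The jar is in the tongs, upright: in c8 its cap is at right (560,103) and left (180,228). Its underside is about 41 mm above the rim, and it is 1–2 mm off centre. I'll trim that, settle and hand in.

```bash
python3 -m creep '[0.001,0.001,-0.003,0,0.001,0.002,-0.006,0,0.001,0.002,-0.007,0,0.001,0.002,-0.007,0,0.001,0.002,-0.007,0,0.001,0.002,-0.007,0]'; python3 -m creep '[0,0,0,0,0,0,0,0,0,0,0,0,0,0,0,0,0,0,0,0,0,0,0,0]'; python3 -c "
from workcell import ticket;print(ticket.close_job())"
```

```text
t: 19.42
ee_pos: [326.5, 194.3, 133.6]
orientation: [3.12, 0.37, -0.0]
ft_force: [-0.8, -0.6, -2.5]
width: 44.4
grasp_force: 30.0
t: 19.92
ee_pos: [326.6, 194.3, 133.7]
orientation: [-3.12, -0.37, -0.0]
ft_force: [-0.2, 0.5, -1.2]
width: 44.6
grasp_force: 30.0
the job is handed in; nothing more can be done
None
```

I handed the job in at about 20 s: the loose cup is fully nested and released, and the tongs hold the jar upright and still, about 34 mm above the nested cups' rim and within about 2 mm of centre by my measurements; the hand-in returned no verdict.

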